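# Swap the sealant cartridge and trip the reload switch

## Task

Change the cartridge in the sealant dispenser: slide the white empty one out of the slotted holder and stand it in the free middle pocket of the rack, then slide the blue fresh one sideways into the holder, fully home with its flange between the two plates. Once it is loaded, and not before, push the red roller of the lever switch sideways until it trips (well over, about 30 degrees) and let it spring back upright. Leave the orange cartridge and the other things on the bench where they are.

Things in the scene. Friction and masses are not known exactly. Their poses are not given: they have to be found in the camera images.
- holder: Fixed blue stand, base 170 x 130 mm. Aluminium slotted plate, top 150 mm up, 6 thick, slot 43 wide; yellow keeper plate over it, 163-168 mm up, slot 46 wide. Flange channel between: 13 high, 74 wide. Slots open to own -x (towards robot). Plates span own x -45 to +45 mm (keeper from -32), flared horns to -67. Grey column at own x 60-90, with lamp 164 high. Origin on the bench under home, z up.
- seat (a point): Home: on the slot's centre line, level with the slotted plate's top (150 mm up), where the centre of the underside of a loaded cartridge's flange belongs. Axes as the holder. The barrel meets the slot's end 1.5 mm beyond (own +x). Cartridges slide in along own +x, flange's long side along own y (either way round), and out along own -x; clear of both plates after 75 mm.
- empty: White empty cartridge with grey stem, starts hanging by its flange in the holder: barrel 36 mm diameter, 110 long, then an oblong flange 7 thick (44 along own x, 66 along own y), then a 28 x 28 mm square stem (sides along own x, y) from 117 to 175 mm above the foot. 0.17 to 0.35 kg. Origin: centre of its foot, z up.
- fresh: Blue fresh cartridge with black stem, starts in one of the rack's two end pockets, flange's long side within 30 deg of across the row: barrel 36 mm diameter, 110 long, then an oblong flange 7 thick (44 along own x, 66 along own y), then a 28 x 28 mm square stem (sides along own x, y) from 117 to 175 mm above the foot. 0.17 to 0.35 kg. Origin: centre of its foot, z up.
- fresh_flange (a point): Centre of the underside of the fresh cartridge's flange, 110 mm above its foot.
- spare: Orange cartridge (another sealant) with black stem, same shape as the fresh one, in the rack's other end pocket: to be left alone. Origin at the centre of its foot.
- rack: Fixed grey block 250 x 80 x 50 mm high (yaw varies) with three round pockets 46 mm in diameter in a row along its own x, at -80, 0 and +80 mm, their floors 8 mm above the bench; the middle one is free. Its own -y side looks towards the holder. Origin at the centre of its underside, z up.
- pocket (a point): Centre of the floor of the free middle pocket, 8 mm above the bench (42 mm deep); axes as the rack.
- switch: Fixed roller lever switch (yaw varies): foot 100 x 80 mm, housing 50 x 50 mm, to 102 mm high. Its lever stands up beside the housing's own -y face and swings in the switch's own x-z plane, both ways. Origin under the housing's foot, on the bench.
- roller (a point): Centre of the red roller (30 mm in diameter, 24 mm wide along the switch's y), 170 mm above the bench with the lever upright, 85 mm above the lever's pivot.
- lever_arm (a joint): Angle of the switch's lever: 0 upright, positive with the roller towards the switch's own +x; spring centred, 0.5 N m/rad (about 3 N at the roller at 0.5 rad). Trips beyond 0.45 rad either way (roller pushed 37 mm), stops at 0.85 rad.
- driver: Bystander: teal cordless driver standing on its battery, foot 90 x 75 mm, 175 mm tall, loose. Origin under its foot.
- cup: Bystander: dark red screw cup, 72 mm across, 80 mm tall, loose. Origin under its foot.
- knob0: Bystander: black oven knob, 48 mm across, 34 mm high, loose. Origin under it.
- knob1: Bystander: a second oven knob, the same. Origin under it.
- knob2: Bystander: a third oven knob, the same. Origin under it.

How it is judged:
By the outcome, as a careful person would: the job done as asked, in the order asked, and still so for the second after the job is handed in, with the robot touching nothing.
It also fails if it takes over 64 s, if anything falls off the work surface, if the arm or the gripper's body presses on something with over 40 N, if the wrist force passes 120 N, or if a joint passes its speed limit or range.

## Robot

A 6-joint arm with a two-finger parallel gripper is mounted at the origin on the work surface. World frame = base frame: x ahead of the robot, y to its left, z up, the work surface at z = 0. Lengths are in mm, angles in degrees, forces in N, time in s.
With the tool pointing down it reaches from about 350 to 850 mm from the base axis. Payload 8.1 kg.
Tool frame: the origin (TCP) lies midway between the tips of the shut fingers; the grasp point (between the pads) lies hold_point_z behind it (hold_point_z is the distance from the TCP to the grasp point, in mm); z points along the fingers, x is the direction in which the jaws open and shut, and the axes are right-handed (so a half turn about z gives the same grasp; the last joint's range is limited). The gripper opens to 85 mm and grips with 20 to 120 N. Pads are 22 mm wide; open, the fingers measure 114 mm over their backs; the gripper's body (76 mm by 85 mm) begins 54 mm behind the grasp point. The pads swing forward as they close: fully open they stand 13 mm farther back than shut.
Start: joints at [-72.96, 7.471, 85.268, -0, 87.261, -4.893], TCP at [224.132, -556.57, 231.292] pointing down, gripper open.
Joint ranges: [-169.43, 169.43], [-51.17, 129.36], [1.28, 143.12], [-76.62, 256.62], [0, 156.53], [-152.29, 152.29]. Speed limits (degrees/s): [136.94, 136.94, 159.86, 180, 180, 180].

## Interface

Orientations are given as [roll, pitch, yaw] about the fixed x, y, z axes, in that order (R = Rz(yaw) Ry(pitch) Rx(roll)).
In Python, from bench import * gives the robot as it stands.
- The arm moves only by the shell command python3 -m pendant 'ROWS' [OPENING] [FORCE]. ROWS is JSON, a list that holds one entry, the list of rows, each a list of 4 numbers: the shift along the tool's x, y, z normalised to -1 to 1, where 1 is 0.02 m, then the turn about the tool's z normalised to -1 to 1, where 1 is 0.08 rad. A call has exactly 10 rows; each row shifts and turns the pose as measured when the row begins, along the tool's axes as they then stand; what a row does not reach is not made up. A row lasts 1/12 s, in which the tool goes at most 41.7 mm and 7.16 degrees, less where a joint would pass 70% of its speed; a pose out of reach is approached as far as the arm can. A call with a number of a shift or a turn outside -1 to 1 is refused whole. A call with a gripper value outside its range is refused whole. OPENING is the gripper's target within -1 to 1 (fully open at 1, half-way at 0, shut at -1), set as the call begins (- or left out, the last holds). The fingers move at their own pace and stop on an object; FORCE is the grip in N (left out, the last holds). Time passes only in rows, so rows that do not move let the fingers close, or fill a call up. It gives the time, the measured TCP pose, the force and the opening at its end, in the units of the state.
- sense(): the state, without advancing time (a new reading comes with each control period).
- snapshot(name): name is "scene" or "top"; returns the picture (400x640x3 uint8, red, green, blue); there is no depth.
- calibration(name): a dict with "mtx" (3x3 intrinsics, pixels), "world_to_cam" (4x4, takes a point from world to camera coordinates). Camera axes: x right, y down, z forward; pixel columns grow to the right and rows downward; lengths in mm; the calibration is good to about 2 mm. A picture is of the moment at which its call begins. calibration takes no time and is no camera call.
- hand_in(): hands the job in, once; it reports no verdict.
The state is a dict: "time": time; "joint_pos": joint angles; "qd": joint speeds; "joint_efforts": joint torques, N m; "tool_pos": TCP position; "tcp_rot": TCP orientation; "ft_force": force on the tool from outside, world axes, zero at the start; "wrist_torque": the same for the moment, N m; "finger_gap": finger opening in mm.
Only numpy, scipy, OpenCV 4.12 (cv2) and the standard library are available. Lean on these libraries where they do the work, as an engineer would, in place of code of your own. Each camera call takes 0.05 s, during which the arm holds its last target.

## Working session

There is one attempt and no reset: what is moved stays moved. The work goes in short steps, Python scripts to look and compute and a shell command to move; the robot and the scene stay as the last step left them, time stands still between calls to the robot, and variables do not carry over. Pictures are saved under pics/ and viewed, and the job is handed in when it is done.

```bash
ls; mkdir -p pics
python3 - <<'E'
from bench import *
import cv2
s=sense();print(s)
for n in("scene","top"):
    im=snapshot(n);cv2.imwrite(f"pics/{n}0.png",im[:,:,::-1]);c=calibration(n);print(n,c["mtx"],c["world_to_cam"])
E
```

```text
pics
{'time': 0.0, 'joint_pos': array([-7.29596136e+01,  7.51441500e+00,  8.53305102e+01,  8.07402853e-04,
        8.72610988e+01, -4.89190068e+00]), 'qd': array([-0.02421155,  0.08542521, -0.03092513, -0.04497332, -0.00690374,
       -0.05853549]), 'joint_efforts': array([-1.97924215e-03, -5.69416165e+01, -5.00546801e+01, -2.78040197e-04,
        1.49217522e-02,  3.74379601e-05]), 'tool_pos': array([ 223.98010372, -556.02892817,  230.23985751]), 'tcp_rot': array([-1.79990155e+02,  1.05569087e-01, -6.80677431e+01]), 'ft_force': array([0.11819534, 0.43895292, 0.62886565]), 'wrist_torque': array([ 0.02506523, -0.07802745, -0.03094482]), 'finger_gap': 85.5505020473548}
scene [[495.50782121   0.         311.37715428]
 [  0.         495.50782121 210.45522594]
 [  0.           0.           1.        ]] [[-7.22845185e-01  6.90907021e-01  1.19300757e-02  4.04138601e+02]
 [ 4.10962540e-01  4.43711274e-01 -7.96385646e-01 -1.34442046e+02]
 [-5.55521943e-01 -5.70760715e-01 -6.04671462e-01  1.57299914e+03]
 [ 0.00000000e+00  0.00000000e+00  0.00000000e+00  1.00000000e+00]]
top [[489.27543838   0.         323.66384705]
 [  0.         489.27543838 202.65729432]
 [  0.           0.           1.        ]] [[ 1.93875885e-02 -9.99811463e-01 -1.07686555e-03  1.52943164e+01]
 [-9.93307701e-01 -1.91387928e-02 -1.13901355e-01  5.81680579e+02]
 [ 1.13859271e-01  3.27793145e-03 -9.93491480e-01  1.26066544e+03]
 [ 0.00000000e+00  0.00000000e+00  0.00000000e+00  1.00000000e+00]]
```

View pics/scene0.png

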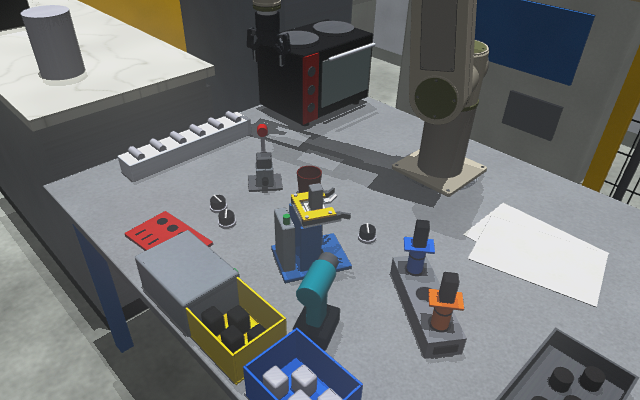

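View pics/top0.png

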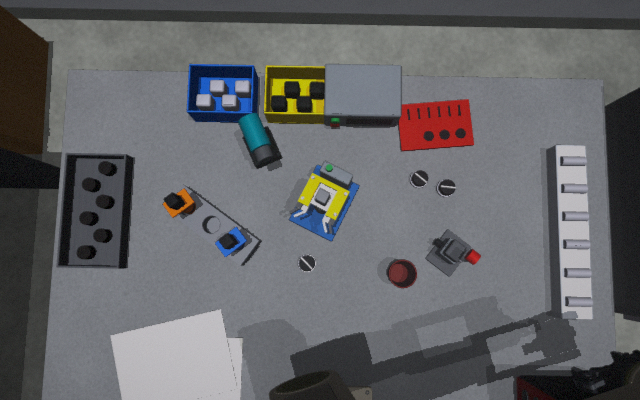

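```bash
cat > h.py <<'E'
from bench import *
import cv2, numpy as np
def ray(n,u,v,z):
    c=calibration(n);M=c["world_to_cam"];R,t=M[:3,:3],M[:3,3]
    d=R.T@np.linalg.inv(c["mtx"])@np.array([u,v,1.]);o=-R.T@t
    return o+d*(z-o[2])/d[2]
def pix(n,p):
    c=calibration(n);M=c["world_to_cam"];q=c["mtx"]@(M[:3,:3]@np.array(p,float)+M[:3,3]);return q[:2]/q[2]
def crop(im,u0,v0,w,h,k,name):
    c=cv2.resize(im[v0:v0+h,u0:u0+w,::-1],None,fx=k,fy=k,interpolation=cv2.INTER_CUBIC)
    cv2.imwrite("pics/"+name+".png",c)
E
python3 - <<'E'
from h import *
t=cv2.imread("pics/top0.png")[:,:,::-1];s=cv2.imread("pics/scene0.png")[:,:,::-1]
crop(t,275,150,100,100,6,"th");crop(t,155,175,110,95,7,"tr");crop(t,415,220,75,65,8,"ts")
crop(s,265,165,100,115,5,"sh");crop(s,385,210,90,150,4,"sr")
E
```

```text
(no output)
```

View pics/th.png

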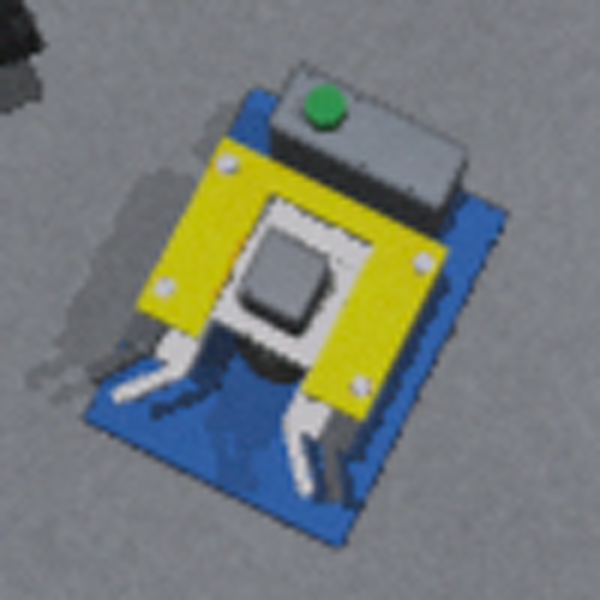

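View pics/tr.png

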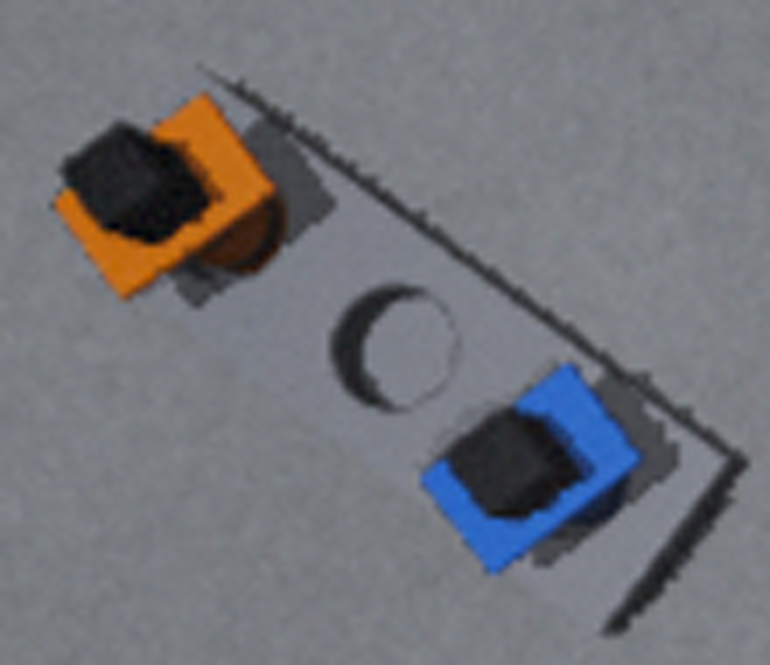

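View pics/ts.png

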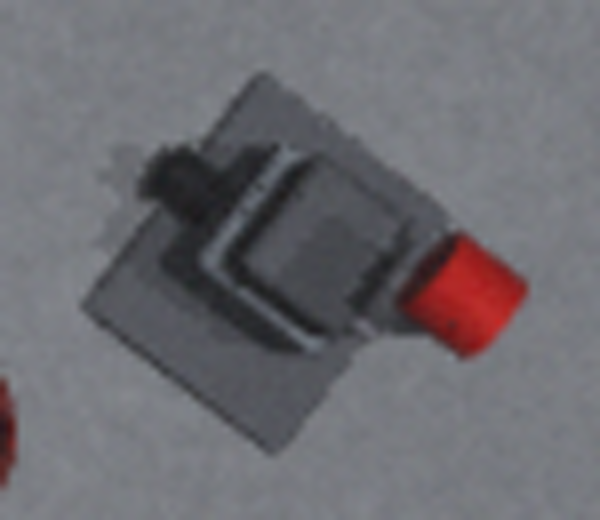

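View pics/sh.png

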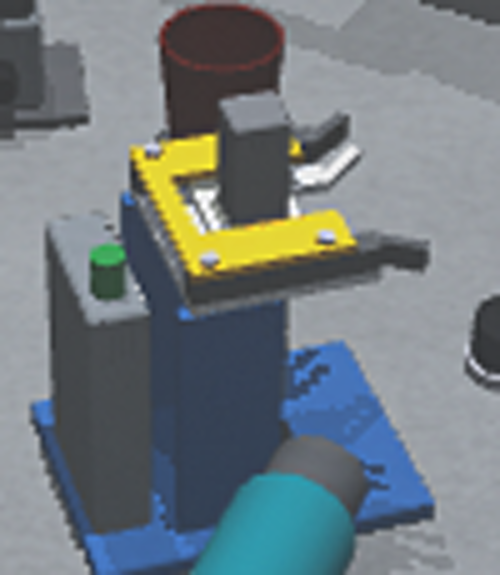

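View pics/sr.png

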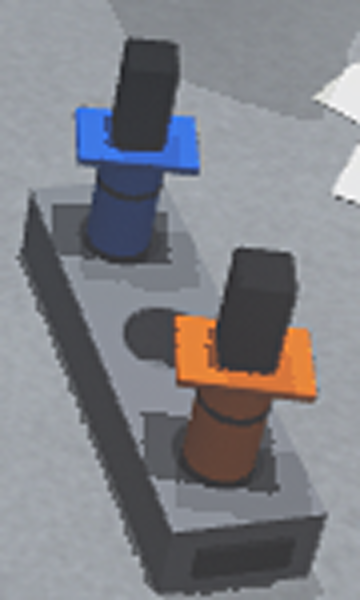

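```bash
cat > m.py <<'E'
from h import *
def C(pts,u0,v0,k,z,n="top"): return np.array([ray(n,u0+(a+.5)/k-.5,v0+(b+.5)/k-.5,z) for a,b in pts])
np.set_printoptions(precision=1,suppress=True)
K=C([(222,140),(447,247),(365,418),(140,305)],275,150,6,168)
print("keeper",K,[np.linalg.norm(K[i]-K[i-1]) for i in range(4)],"cent",K.mean(0))
d=(K[0]+K[1]-K[2]-K[3]);d/=np.linalg.norm(d);print("own +x yaw",np.degrees(np.arctan2(d[1],d[0])))
e=K[0]-K[1];print("own +y yaw",np.degrees(np.arctan2(e[1],e[0])))
print("seat est",K.mean(0)-6.5*d)
S=C([(274,228),(328,250),(299,322),(242,293)],275,150,6,178)
print("empty stem top(z178?)",S.mean(0))
for a in(0,1):
  pass
f=C([(570,362),(640,457),(492,573),(421,478)],155,175,7,125)
print("fresh",f.mean(0),[np.linalg.norm(f[i]-f[i-1]) for i in range(4)])
e=f[0]+f[1]-f[2]-f[3];print("fresh long yaw",np.degrees(np.arctan2(e[1],e[0])))
e=f[1]+f[2]-f[0]-f[3];print("short yaw",np.degrees(np.arctan2(e[1],e[0])))
o=C([(205,92),(275,187),(125,298),(54,203)],155,175,7,125);print("spare",o.mean(0))
p=C([(396,348)],155,175,7,50);print("pocket",p)
r=C([(200,67),(745,458)],155,175,7,50);e=r[0]-r[1];print("rack corners",r,np.linalg.norm(e),np.degrees(np.arctan2(e[1],e[0])))
sw=C([(265,72),(455,215),(275,455),(82,305)],415,220,8,8);print("switch foot",sw,sw.mean(0),[np.linalg.norm(sw[i]-sw[i-1]) for i in range(4)])
e=sw[1]-sw[2];print(np.degrees(np.arctan2(e[1],e[0])))
# roller two-view
P=[]
for n in("top","scene"):
    im=cv2.imread(f"pics/{n}0.png").astype(int);b,g,rr=im[...,0],im[...,1],im[...,2]
    m=((rr>130)&(g<70)&(b<80)).astype(np.uint8)
    k,l,st,ce=cv2.connectedComponentsWithStats(m)
    for i in range(1,k):
        if 30<st[i,4]: print(n,st[i],ce[i],ray(n,*ce[i],170))
E
python3 m.py
```

```text
keeper [[636.6  56.3 168. ]
 [595.4 -33.7 168. ]
 [527.   -2.4 168. ]
 [570.   87.2 168. ]] [np.float64(73.4482263813688), np.float64(98.93808732112211), np.float64(75.26901837625742), np.float64(99.34430774808268)] cent [582.3  26.8 168. ]
own +x yaw -24.72676539722165
own +y yaw 65.39755448016507
seat est [576.4  29.6 168. ]
empty stem top(z178?) [582.5  29.8 178. ]
fresh [471.6 251.4 125. ] [np.float64(65.0267293403725), np.float64(41.483059568113454), np.float64(64.54587009098518), np.float64(41.53330506199876)]
fresh long yaw -50.495552918897296
short yaw -141.44475944792643
spare [564.5 383.7 125. ]
pocket [[517.2 317.6  50. ]]
rack corners [[621.1 395.8  50. ]
 [479.  186.7  50. ]] 252.84775737138773 55.79670971146977
switch foot [[ 520.7 -307.     8. ]
 [ 474.2 -369.9    8. ]
 [ 393.8 -309.1    8. ]
 [ 442.  -245.4    8. ]] [ 457.7 -307.8    8. ] [np.float64(99.9817912175605), np.float64(78.21977484950217), np.float64(100.7873378902027), np.float64(79.84877558267792)]
-37.089235108566015
top [ 399   99   75   51 2782] [434.7 124.5] [ 760.1 -237.5  170. ]
top [468 251  12  13  94] [473.8 256.7] [ 445.4 -326.5  170. ]
scene [257 124  10   6  38] [261.6 126.1] [ 434.4 -340.6  170. ]
scene [ 125  211   87   39 1090] [159. 231.] [ 891.2 -119.8  170. ]
```

```bash
cat >> m.py <<'E'
print("-----");import bench;print([ (k,getattr(bench,k)) for k in dir(bench) if isinstance(getattr(bench,k),(int,float,dict))])
S=C([(274,228),(328,250),(302,318),(246,290)],275,150,6,215)
print("empty stem top",S,S.mean(0))
# scene keeper corners z168 (crop 265,165 k5)
Ks=C([(132,150),(200,272),(357,240)],265,165,5,168,"scene");print("keeper scene backright/.. ",Ks,"mid diag",(Ks[0]+Ks[2])/2)
Ss=C([(218,100),(276,93),(291,122),(232,132)],265,165,5,215,"scene");print("stem top scene",Ss,Ss.mean(0))
fs=C([(78,108),(199,118),(198,173),(77,157)],385,210,4,125,"scene");print("fresh scene",fs,fs.mean(0))
bs=C([(127,39),(179,43),(176,72),(121,68)],385,210,4,183,"scene");print("fresh stem top scene",bs.mean(0))
ks=C([],0,0,1,0) if 0 else None
for q in [(307,263)]: print("knob",ray("top",*q,34))
# triangulate roller: hue mask
L=[]
for n,(u0,v0,w,h) in(("top",(455,240,40,40)),("scene",(245,110,35,35))):
    im=cv2.imread(f"pics/{n}0.png")[v0:v0+h,u0:u0+w];hs=cv2.cvtColor(im,cv2.COLOR_BGR2HSV)
    m=(((hs[...,0]<10)|(hs[...,0]>170))&(hs[...,1]>130)&(hs[...,2]>60)).astype(np.uint8)
    k,l,st,ce=cv2.connectedComponentsWithStats(m);i=1+np.argmax(st[1:,4]);c=ce[i]+[u0,v0];print(n,st[i],c)
    a=ray(n,*c,0);b=ray(n,*c,200);L.append((a,(b-a)/np.linalg.norm(b-a)))
(a,d),(b,e)=L;A=np.stack([d,-e],1);x=np.linalg.lstsq(A,b-a,rcond=None)[0];print("roller",a+d*x[0],b+e*x[1], "top@170",ray("top",*pix("top",a+d*x[0]),170))
E
python3 m.py | sed -n '/-----/,$p'
```

```text
-----
[('__builtins__', {'__name__': 'builtins', '__doc__': "Built-in functions, types, exceptions, and other objects.\n\nThis module provides direct access to all 'built-in'\nidentifiers of Python; for example, builtins.len is\nthe full name for the built-in function len().\n\nThis module is not normally accessed explicitly by most\napplications, but can be useful in modules that provide\nobjects with the same name as a built-in value, but in\nwhich the built-in of that name is also needed.", '__package__': '', '__loader__': <class '_frozen_importlib.BuiltinImporter'>, '__spec__': ModuleSpec(name='builtins', loader=<class '_frozen_importlib.BuiltinImporter'>, origin='built-in'), '__build_class__': <built-in function __build_class__>, '__import__': <built-in function __import__>, 'abs': <built-in function abs>, 'all': <built-in function all>, 'any': <built-in function any>, 'ascii': <built-in function ascii>, 'bin': <built-in function bin>, 'breakpoint': <built-in function breakpoint>, 'callable': <built-in function callable>, 'chr': <built-in function chr>, 'compile': <built-in func
[... 6040 characters left out ...]
ty stem top [[594.9  34.4 215. ]
 [586.8  13.7 215. ]
 [560.7  23.1 215. ]
 [570.9  44.5 215. ]] [578.3  28.9 215. ]
keeper scene backright/..  [[597.1 -32.  168. ]
 [636.8  56.9 168. ]
 [569.7  87.7 168. ]] mid diag [583.4  27.8 168. ]
stem top scene [[586.8  15.  215. ]
 [563.8  28.6 215. ]
 [575.   49.5 215. ]
 [599.5  37.3 215. ]] [581.3  32.6 215. ]
fresh scene [[479.7 215.  125. ]
 [437.1 266.3 125. ]
 [475.5 292.7 125. ]
 [513.  240.1 125. ]] [476.3 253.5 125. ]
fresh stem top scene [476.8 252.2 183. ]
knob [422.1  66.9  34. ]
top [ 11  10  15  14 127] [472.9 256.9]
scene [12 14 10  8 44] [261.3 126.5]
roller [ 444.9 -321.9  178.8] [ 447.7 -324.5  179.6] top@170 [ 445.  -324.5  170. ]
```

```bash
cat > plan.py <<'E'
import sys
from h import *
# plan.py x y z yaw [N]
x,y,z,yaw=map(float,sys.argv[1:5]);s=sense();p=s["tool_pos"];w=s["tcp_rot"][2]
d=np.array([x,y,z])-p;dy=(yaw-w+180)%360-180
a=np.radians(w);print("t",round(s["time"],2),"pos",p.round(1),"yaw",round(w,1),"gap",round(s["finger_gap"],1),"F",s["ft_force"].round(1),"d",d.round(1),"dyaw",round(dy,1),"j",s["joint_pos"].round(0))
t=lambda a:(np.array([d[0]*np.cos(a)+d[1]*np.sin(a),d[0]*np.sin(a)-d[1]*np.cos(a),-d[2]])/20)
print("total units fixed yaw",t(a).round(2),"turn",round(-np.radians(dy)/.08,2))
if len(sys.argv)>5:
    N=int(sys.argv[5])
    for i in range(N): print(np.r_[t(a+np.radians(dy)*i/N)/N,-np.radians(dy)/.08/N].round(2).tolist())
E
python3 plan.py 579.5 30.5 270 -24.7 40
```

```text
t 0.1 pos [ 224.  -556.1  230.3] yaw -68.1 gap 85.2 F [ 0.   0.4 -0.8] d [355.5 586.6  39.7] dyaw 43.4 j [-73.   8.  85.   0.  87.  -5.]
total units fixed yaw [-20.57 -27.44  -1.98] turn -9.46
[-0.51, -0.69, -0.05, -0.24]
[-0.5, -0.7, -0.05, -0.24]
[-0.49, -0.71, -0.05, -0.24]
[-0.47, -0.71, -0.05, -0.24]
[-0.46, -0.72, -0.05, -0.24]
[-0.45, -0.73, -0.05, -0.24]
[-0.43, -0.74, -0.05, -0.24]
[-0.42, -0.75, -0.05, -0.24]
[-0.4, -0.76, -0.05, -0.24]
[-0.39, -0.76, -0.05, -0.24]
[-0.38, -0.77, -0.05, -0.24]
[-0.36, -0.78, -0.05, -0.24]
[-0.35, -0.78, -0.05, -0.24]
[-0.33, -0.79, -0.05, -0.24]
[-0.32, -0.8, -0.05, -0.24]
[-0.3, -0.8, -0.05, -0.24]
[-0.29, -0.81, -0.05, -0.24]
[-0.27, -0.81, -0.05, -0.24]
[-0.26, -0.82, -0.05, -0.24]
[-0.24, -0.82, -0.05, -0.24]
[-0.22, -0.83, -0.05, -0.24]
[-0.21, -0.83, -0.05, -0.24]
[-0.19, -0.84, -0.05, -0.24]
[-0.18, -0.84, -0.05, -0.24]
[-0.16, -0.84, -0.05, -0.24]
[-0.15, -0.85, -0.05, -0.24]
[-0.13, -0.85, -0.05, -0.24]
[-0.11, -0.85, -0.05, -0.24]
[-0.1, -0.85, -0.05, -0.24]
[-0.08, -0.85, -0.05, -0.24]
[-0.06, -0.85, -0.05, -0.24]
[-0.05, -0.86, -0.05, -0.24]
[-0.03, -0.86, -0.05, -0.24]
[-0.02, -0.86, -0.05, -0.24]
[0.0, -0.86, -0.05, -0.24]
[0.02, -0.86, -0.05, -0.24]
[0.03, -0.86, -0.05, -0.24]
[0.05, -0.86, -0.05, -0.24]
[0.07, -0.85, -0.05, -0.24]
[0.08, -0.85, -0.05, -0.24]
```

```bash
python3 -m pendant '[[[-0.5,-0.7,-0.2,-0.25],[-0.5,-0.7,-0.2,-0.25],[-0.5,-0.7,-0.2,-0.25],[-0.45,-0.7,-0.2,-0.25],[-0.45,-0.7,-0.2,-0.25],[-0.45,-0.75,-0.2,-0.25],[-0.45,-0.75,-0.2,-0.25],[-0.4,-0.75,-0.2,-0.25],[-0.4,-0.75,-0.2,-0.25],[-0.4,-0.75,-0.2,-0.25]]]' 1; python3 plan.py 579.5 30.5 270 -24.7 10
```

```text
time: 0.93
tool_pos: [312.8, -401.1, 266.3]
tcp_rot: [-179.9, 0.7, -56.2]
ft_force: [-0.3, -0.3, 0.3]
finger_gap: 85.5
t 0.93 pos [ 312.8 -401.1  266.3] yaw -56.2 gap 85.5 F [-0.3 -0.3  0.3] d [266.7 431.6   3.7] dyaw 31.5 j [-58.  -7.  96.   0.  92.  -2.]
total units fixed yaw [-10.53 -23.08  -0.18] turn -6.88
[-1.05, -2.31, -0.02, -0.69]
[-0.92, -2.36, -0.02, -0.69]
[-0.79, -2.41, -0.02, -0.69]
[-0.66, -2.45, -0.02, -0.69]
[-0.52, -2.48, -0.02, -0.69]
[-0.39, -2.51, -0.02, -0.69]
[-0.25, -2.52, -0.02, -0.69]
[-0.11, -2.53, -0.02, -0.69]
[0.03, -2.54, -0.02, -0.69]
[0.17, -2.53, -0.02, -0.69]
```

```bash
python3 -m pendant '[[[-0.45,-1,0,-0.5],[-0.4,-1,0,-0.5],[-0.35,-1,0,-0.5],[-0.35,-1,0,-0.5],[-0.3,-1,0,-0.5],[-0.25,-1,0,-0.5],[-0.2,-1,0,-0.5],[-0.2,-1,0,-0.5],[-0.15,-1,0,-0.5],[-0.1,-1,0,-0.5]]]'; python3 plan.py 579.5 30.5 260 -24.7 14
```

```text
time: 1.77
tool_pos: [421.5, -207.8, 267.9]
tcp_rot: [-179.6, 0.6, -32.0]
ft_force: [0.1, 0.3, -0.3]
finger_gap: 85.7
t 1.77 pos [ 421.5 -207.8  267.9] yaw -32.0 gap 85.7 F [ 0.1  0.3 -0.3] d [158.  238.3  -7.9] dyaw 7.3 j [-33. -13. 101.   0.  92.  -1.]
total units fixed yaw [  0.39 -14.29   0.4 ] turn -1.59
[0.03, -1.02, 0.03, -0.11]
[0.04, -1.02, 0.03, -0.11]
[0.05, -1.02, 0.03, -0.11]
[0.06, -1.02, 0.03, -0.11]
[0.06, -1.02, 0.03, -0.11]
[0.07, -1.02, 0.03, -0.11]
[0.08, -1.02, 0.03, -0.11]
[0.09, -1.02, 0.03, -0.11]
[0.1, -1.02, 0.03, -0.11]
[0.11, -1.02, 0.03, -0.11]
[0.12, -1.01, 0.03, -0.11]
[0.13, -1.01, 0.03, -0.11]
[0.14, -1.01, 0.03, -0.11]
[0.15, -1.01, 0.03, -0.11]
```

```bash
python3 -m pendant '[[[0.05,-1,0,-0.1],[0.05,-1,0,-0.1],[0.05,-1,0,-0.2],[0.05,-1,0,-0.2],[0.05,-1,0,-0.2],[0.1,-1,0,-0.2],[0.1,-1,0,-0.2],[0.1,-1,0,-0.2],[0.1,-1,0,-0.1],[0.1,-1,0,0]]]'; python3 plan.py 579.5 30.5 260 -24.7
```

```text
time: 2.6
tool_pos: [531.6, -24.6, 267.9]
tcp_rot: [-179.6, 0.7, -24.2]
ft_force: [0.2, 0.2, -0.5]
finger_gap: 85.3
t 2.6 pos [531.6 -24.6 267.9] yaw -24.2 gap 85.3 F [ 0.2  0.2 -0.5] d [47.9 55.1 -7.9] dyaw -0.5 j [-9. -3. 92.  1. 91. 16.]
total units fixed yaw [ 1.05 -3.5   0.4 ] turn 0.1
```

```bash
python3 -m pendant '[[[0.15,-1,0,0],[0.15,-1,0,0],[0.15,-1,0,0],[0.15,-0.8,0,0],[0.1,-0.3,0,0],[0,0,0,0],[0,0,0,0],[0,0,0,0],[0,0,0,0],[0,0,0,0]]]'; python3 plan.py 579.5 30.5 176 -24.7
python3 - <<'E'
from h import *
for n,(a,b) in(("top",(275,150)),("scene",(265,165))):
    crop(snapshot(n),a-20,b-40,140,150,4,n+"1")
E
```

```text
time: 3.43
tool_pos: [577.4, 52.4, 266.3]
tcp_rot: [-179.7, 1.0, -23.8]
ft_force: [-0.5, -0.2, -0.0]
finger_gap: 85.2
t 3.43 pos [577.4  52.4 266.3] yaw -23.8 gap 85.2 F [-0.5 -0.2 -0. ] d [  2.1 -21.9 -90.3] dyaw -0.9 j [-0.  4. 85.  1. 91. 24.]
total units fixed yaw [0.54 0.96 4.51] turn 0.2
```

```bash
python3 -m pendant '[[[0.15,0.35,0.3,0.1],[0.15,0.3,0.4,0.1],[0.1,0.2,0.5,0],[0,0,0.5,0],[0,0,0.4,0],[0,0,0.3,0],[0,0,0.2,0],[0,0,0.1,0],[0,0,0,0],[0,0,0,0]]]'; python3 plan.py 579.5 30.5 176 -24.7
python3 - <<'E'
from h import *
for n,(a,b) in(("top",(275,150)),("scene",(265,165))):
    crop(snapshot(n),a-20,b-40,140,150,4,n+"1")
E
```

```text
time: 4.37
tool_pos: [575.4, 30.8, 203.9]
tcp_rot: [-179.8, 1.2, -25.0]
ft_force: [0.3, -0.2, -0.4]
finger_gap: 85.5
t 4.37 pos [575.4  30.8 203.9] yaw -25.0 gap 85.5 F [ 0.3 -0.2 -0.4] d [  4.1  -0.3 -27.9] dyaw 0.3 j [-2.  5. 90.  1. 85. 22.]
total units fixed yaw [ 0.19 -0.07  1.4 ] turn -0.06
```

View pics/scene1.png

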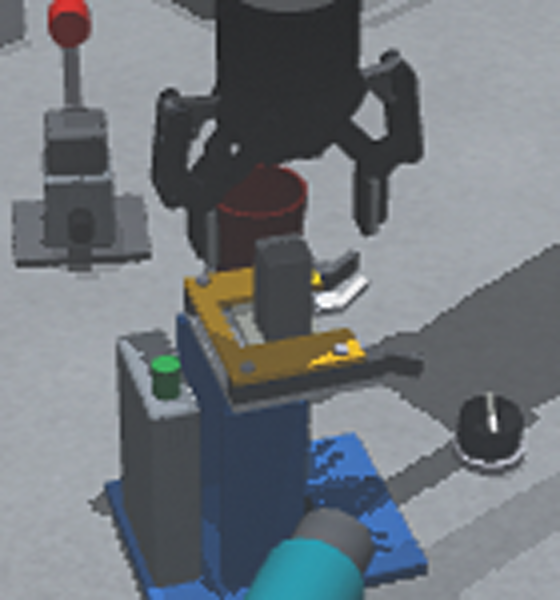

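View pics/top1.png

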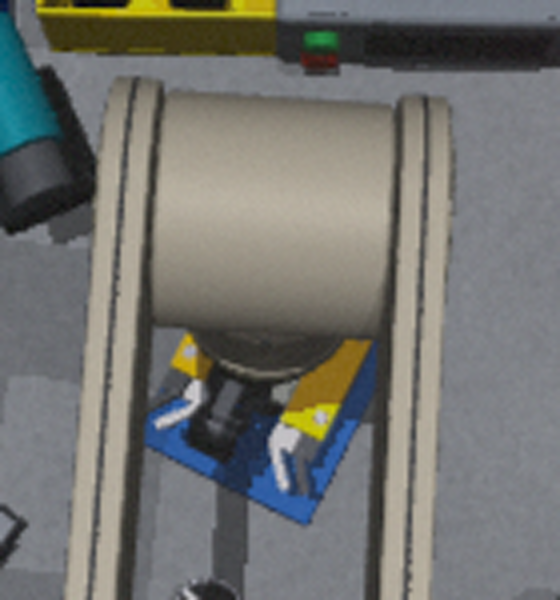

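```bash
python3 -m pendant '[[[0.1,0,0.3,0],[0.1,0,0.3,0],[0.05,0,0.25,0],[0,0,0.15,0],[0,0,0.1,0],[0,0,0.05,0],[0,0,0,0],[0,0,0,0],[0,0,0,0],[0,0,0,0]]]'; python3 plan.py 579.5 30.5 176 -24.7
```

```text
time: 5.3
tool_pos: [581.2, 29.0, 180.2]
tcp_rot: [-179.7, 1.0, -24.9]
ft_force: [0.0, -0.4, 0.5]
finger_gap: 85.5
t 5.3 pos [581.2  29.  180.2] yaw -24.9 gap 85.5 F [ 0.  -0.4  0.5] d [-1.7  1.5 -4.2] dyaw 0.2 j [-3.  7. 91.  1. 83. 22.]
total units fixed yaw [-0.11 -0.03  0.21] turn -0.05
```

```bash
python3 -m pendant '[[[-0.05,0,0.1,0],[0,0,0,0],[0,0,0,0],[0,0,0,0],[0,0,0,0],[0,0,0,0],[0,0,0,0],[0,0,0,0],[0,0,0,0],[0,0,0,0]]]' -1 60; python3 plan.py 579.5 30.5 176 -24.7
```

```text
time: 6.13
tool_pos: [580.1, 29.7, 178.8]
tcp_rot: [-179.7, 1.0, -24.9]
ft_force: [-1.3, 0.5, -0.3]
finger_gap: 27.6
t 6.13 pos [580.1  29.7 178.8] yaw -24.9 gap 27.6 F [-1.3  0.5 -0.3] d [-0.6  0.8 -2.8] dyaw 0.2 j [-3.  7. 91.  1. 82. 22.]
total units fixed yaw [-0.05 -0.02  0.14] turn -0.05
```

```bash
python3 -m pendant '[[[0,0,-0.13,0],[-0.1,0,0,0],[-0.3,0,0,0],[-0.4,0,0,0],[-0.4,0,0,0],[-0.4,0,0,0],[-0.4,0,0,0],[-0.4,0,0,0],[-0.4,0,0,0],[-0.4,0,0,0]]]'; python3 plan.py 500 67 180.5 -24.9
```

```text
time: 6.97
tool_pos: [515.5, 59.0, 181.1]
tcp_rot: [-179.7, 1.1, -25.0]
ft_force: [0.4, 0.2, -2.0]
finger_gap: 27.8
t 6.97 pos [515.5  59.  181.1] yaw -25.0 gap 27.8 F [ 0.4  0.2 -2. ] d [-15.5   8.   -0.6] dyaw 0.1 j [  0.  -3. 101.   1.  83.  25.]
total units fixed yaw [-0.87 -0.04  0.03] turn -0.01
```

```bash
python3 -m pendant '[[[-0.5,0,0,0],[-0.5,0,0,0],[-0.5,0,-0.1,0],[-0.3,-0.2,-0.5,0],[0,-0.4,-0.7,0.2],[0,-0.5,-0.7,0.3],[0,-0.7,-0.7,0.4],[0,-0.8,-0.2,0.4],[0,-1,0,0.3],[0,-1,0,0.3]]]'; python3 plan.py 518 318 232 -34
```

```text
time: 7.8
tool_pos: [522.6, 159.0, 248.5]
tcp_rot: [-179.8, 0.9, -34.1]
ft_force: [-0.4, -0.2, -0.6]
finger_gap: 27.4
t 7.8 pos [522.6 159.  248.5] yaw -34.1 gap 27.4 F [-0.4 -0.2 -0.6] d [ -4.6 159.  -16.5] dyaw 0.1 j [11. -1. 92.  1. 89. 45.]
total units fixed yaw [-4.65 -6.45  0.82] turn -0.03
```

```bash
python3 -m pendant '[[[0,-0.9,0.1,0],[0,-0.9,0.1,0],[0,-0.9,0.1,0],[0,-0.9,0.1,0],[0,-0.8,0,0],[0,-0.6,0,0],[-0.1,-0.3,0,0],[-0.2,-0.1,0,0],[-0.3,0,0,0],[-0.4,0,0,0]]]'; python3 plan.py 518 318 235 -34
```

```text
time: 8.63
tool_pos: [569.4, 271.5, 249.6]
tcp_rot: [-179.3, 0.6, -34.1]
ft_force: [0.5, 0.5, -2.0]
finger_gap: 27.3
t 8.63 pos [569.4 271.5 249.6] yaw -34.1 gap 27.3 F [ 0.5  0.5 -2. ] d [-51.4  46.5 -14.6] dyaw 0.1 j [20. 12. 79.  1. 89. 54.]
total units fixed yaw [-3.43 -0.49  0.73] turn -0.02
```

```bash
python3 -m pendant '[[[-0.5,-0.1,0.1,0],[-0.6,-0.1,0.1,0],[-0.6,-0.1,0.1,0],[-0.5,-0.1,0.1,0],[-0.4,-0.1,0.1,0],[-0.2,0,0,0],[-0.1,0,0,0],[0,0,0,0],[0,0,0,0],[0,0,0,0]]]'; python3 plan.py 518 318 235 -34
python3 - <<'E'
from h import *
crop(snapshot("scene"),345,130,150,150,4,"scene2");crop(snapshot("top"),155,150,150,120,5,"top2")
E
```

```text
time: 9.47
tool_pos: [518.4, 317.0, 240.5]
tcp_rot: [-179.3, 0.6, -34.0]
ft_force: [-0.9, -0.1, -1.1]
finger_gap: 27.3
t 9.47 pos [518.4 317.  240.5] yaw -34.0 gap 27.3 F [-0.9 -0.1 -1.1] d [-0.4  1.  -5.5] dyaw -0.0 j [26.  8. 84.  1. 88. 60.]
total units fixed yaw [-0.04 -0.03  0.28] turn 0.0
```

View pics/scene2.png

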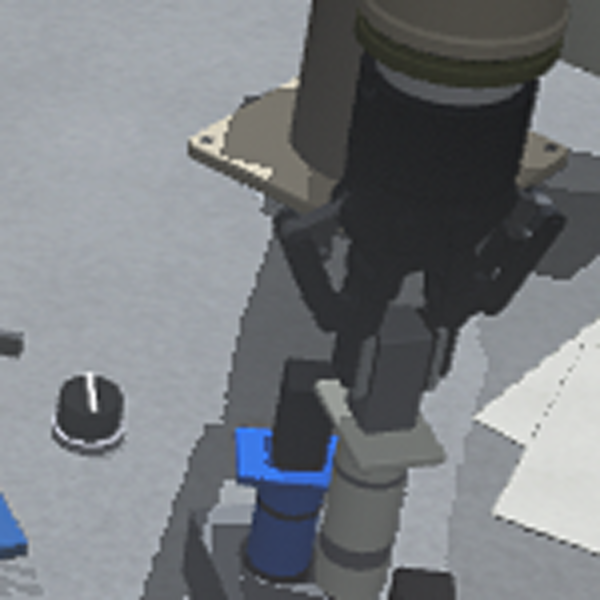

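View pics/top2.png

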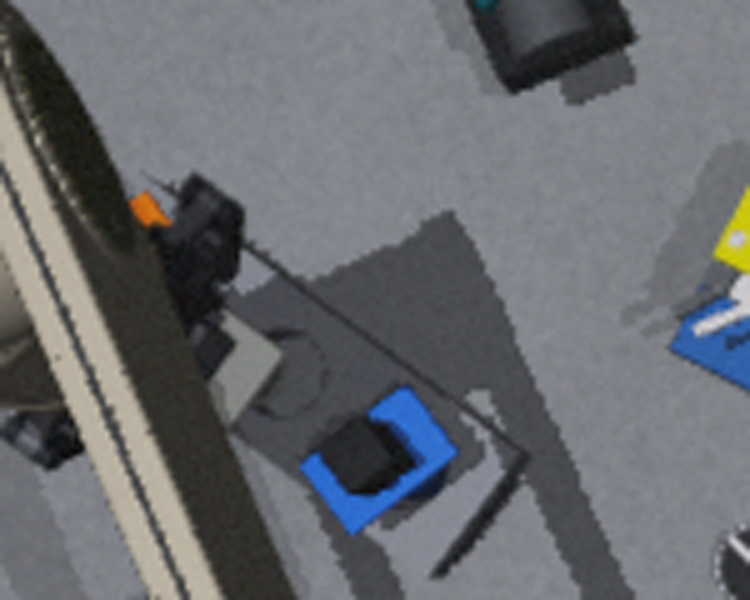

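Run:
```python
from h import *
from scipy.spatial.transform import Rotation as R
np.set_printoptions(precision=1,suppress=True)
s=sense();r=R.from_euler("xyz",s["tcp_rot"],degrees=True)
print("foot",s["tool_pos"]+r.apply([0,0,138.8]),r.apply([0,0,1]))
zf=s["tool_pos"][2]-138.8+117
for z in(zf,):
  A=ray("top",155+282.5/5-.5,150+355/5.-.5,z);B=ray("top",155+236/5-.5,150+427/5-.5,z);print("near edge",A,B,(A+B)/2,np.linalg.norm(A-B))
  u=(A-B)/np.linalg.norm(A-B);v=np.array([-u[1],u[0],0])
  print("centre", (A+B)/2+33*v,(A+B)/2-33*v,"yaw",np.degrees(np.arctan2(u[1],u[0])))
S=[ray("scene",345+a/4-.375,130+b/4-.375,zf) for a,b in((313,380),(445,458),(375,470))]
print(S,"centre",(S[0]+S[1])/2)
```

```text
foot [518.2 319.1 101.7] [-0.  0. -1.]
near edge [514.7 279.1 218.7] [481.8 298.5 218.7] [498.2 288.8 218.7] 38.12383925220557
centre [515.1 317.2 218.7] [481.4 260.4 218.7] yaw -30.616413128115216
[array([519.5, 278.3, 218.7]), array([522. , 357.1, 218.7]), array([553.8, 339.2, 218.7])] centre [520.8 317.7 218.7]
```

```bash
python3 -m pendant '[[[0,0,0.3,0],[0,0,0.5,0],[0,0,0.5,0],[0,0,0.5,0],[0,0,0.4,0],[0,0,0.3,0],[0,0,0.2,0],[0,0,0.1,0],[0,0,0,0],[0,0,0,0]]]'; python3 plan.py 518 317 148 -34
```

```text
time: 10.4
tool_pos: [518.0, 316.0, 175.3]
tcp_rot: [-179.5, 0.7, -34.1]
ft_force: [0.1, 0.9, -2.0]
finger_gap: 27.5
t 10.4 pos [518.  316.  175.3] yaw -34.1 gap 27.5 F [ 0.1  0.9 -2. ] d [ -0.    1.  -27.3] dyaw 0.1 j [26. 10. 88.  1. 82. 60.]
total units fixed yaw [-0.03 -0.04  1.37] turn -0.03
```

```bash
python3 -m pendant '[[[0,-0.05,0.25,0],[0,0,0.3,0],[0,0,0.25,0],[0,0,0.15,0],[0,0,0.1,0],[0,0,0.05,0],[0,0,0.05,0],[0,0,0,0],[0,0,0,0],[0,0,0,0]]]'; python3 plan.py 518 317 147 -34
```

```text
time: 11.23
tool_pos: [519.6, 317.9, 151.9]
tcp_rot: [-179.4, 0.7, -34.1]
ft_force: [0.3, -0.2, -1.5]
finger_gap: 27.3
t 11.23 pos [519.6 317.9 151.9] yaw -34.1 gap 27.3 F [ 0.3 -0.2 -1.5] d [-1.6 -0.9 -4.9] dyaw 0.1 j [26. 11. 89.  1. 79. 60.]
total units fixed yaw [-0.04  0.08  0.24] turn -0.03
```

```bash
python3 -m pendant '[[[0,0,0.1,0],[0,0,0.1,0],[0,0,0.1,0],[0,0,0.05,0],[0,0,0.05,0],[0,0,0.05,0],[0,0,0,0],[0,0,0,0],[0,0,0,0],[0,0,0,0]]]'; python3 plan.py 518 317 147 -34
```

```text
time: 12.07
tool_pos: [520.8, 319.1, 146.5]
tcp_rot: [-179.1, 0.5, -34.1]
ft_force: [-0.3, 0.6, 0.6]
finger_gap: 27.0
t 12.07 pos [520.8 319.1 146.5] yaw -34.1 gap 27.0 F [-0.3  0.6  0.6] d [-2.8 -2.1  0.5] dyaw 0.1 j [26. 12. 90.  1. 78. 60.]
total units fixed yaw [-0.06  0.16 -0.02] turn -0.02
```

```bash
python3 -m pendant '[[[0,0,0,0],[0,0,0,0],[0,0,0,0],[0,0,0,0],[0,0,-0.1,0],[0,0,-0.4,0],[0,0,-0.8,0],[0,0,-1,0],[0,0,-0.9,0],[0,0,-0.6,0]]]' 0.4; python3 plan.py 474 252.3 210 38.5
python3 - <<'E'
from h import *
crop(snapshot("scene"),345,130,150,150,4,"scene3")
E
```

```text
time: 12.9
tool_pos: [519.1, 316.8, 223.8]
tcp_rot: [-179.4, 0.7, -34.1]
ft_force: [-0.7, 0.3, 0.8]
finger_gap: 59.9
t 12.9 pos [519.1 316.8 223.8] yaw -34.1 gap 59.9 F [-0.7  0.3  0.8] d [-45.1 -64.5 -13.8] dyaw 72.6 j [26.  9. 85.  1. 86. 60.]
total units fixed yaw [-0.06  3.93  0.69] turn -15.84
```

View pics/scene3.png

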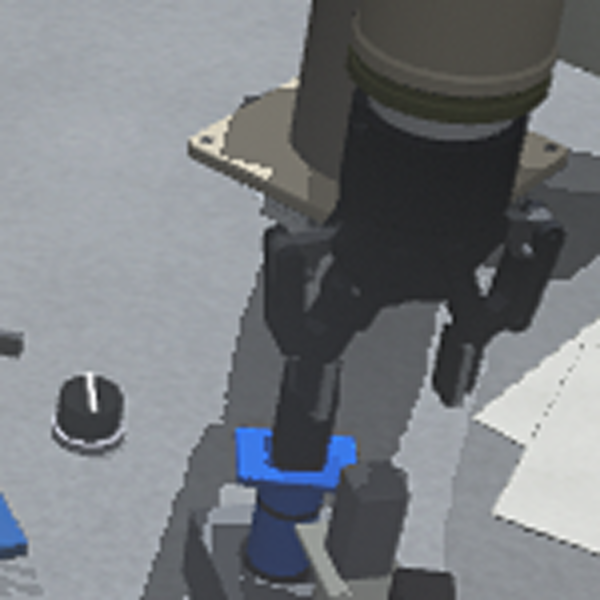

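```bash
python3 plan.py 474 252.3 212 -50.5 6
```

```text
t 12.95 pos [520.2 317.3 226.8] yaw -34.1 gap 59.6 F [0.8 1.4 2.8] d [-46.2 -65.  -14.8] dyaw -16.4 j [26.  9. 85.  1. 87. 60.]
total units fixed yaw [-0.09  3.99  0.74] turn 3.58
[-0.02, 0.66, 0.12, 0.6]
[0.02, 0.66, 0.12, 0.6]
[0.05, 0.66, 0.12, 0.6]
[0.08, 0.66, 0.12, 0.6]
[0.11, 0.66, 0.12, 0.6]
[0.14, 0.65, 0.12, 0.6]
```

```bash
python3 -m pendant '[[[0,0.4,0,0.4],[0,0.6,0,0.6],[0.05,0.7,0,0.6],[0.05,0.7,0,0.6],[0.1,0.6,0,0.6],[0.1,0.4,0,0.4],[0.1,0.2,0,0.2],[0,0.1,0,0],[0,0,0,0],[0,0,0,0]]]' 0.8; python3 plan.py 474 252.3 144 -50.5
```

```text
time: 13.78
tool_pos: [477.2, 254.8, 227.7]
tcp_rot: [-179.0, 0.7, -50.3]
ft_force: [0.7, -0.2, -0.2]
finger_gap: 77.0
t 13.78 pos [477.2 254.8 227.7] yaw -50.3 gap 77.0 F [ 0.7 -0.2 -0.2] d [ -3.2  -2.5 -83.7] dyaw -0.2 j [22. -2. 96.  1. 86. 72.]
total units fixed yaw [-0.01  0.2   4.18] turn 0.05
```

```bash
python3 -m pendant '[[[0,0.1,0.3,0],[0,0.1,0.5,0],[0,0,0.5,0],[0,0,0.5,0],[0,0,0.4,0],[0,0,0.3,0],[0,0,0.2,0],[0,0,0.1,0],[0,0,0,0],[0,0,0,0]]]'; python3 plan.py 474 252.3 145 -50.5
```

```text
time: 14.62
tool_pos: [473.1, 254.0, 162.4]
tcp_rot: [-179.3, 0.8, -50.1]
ft_force: [1.4, 1.2, 0.8]
finger_gap: 77.0
t 14.62 pos [473.1 254.  162.4] yaw -50.1 gap 77.0 F [1.4 1.2 0.8] d [  0.9  -1.7 -17.4] dyaw -0.4 j [ 22.  -0. 101.   1.  79.  72.]
total units fixed yaw [0.09 0.02 0.87] turn 0.09
```

```bash
python3 -m pendant '[[[0.05,0,0.3,0.1],[0.05,0,0.25,0],[0,0,0.15,0],[0,0,0.1,0],[0,0,0,0],[0,0,0,0],[0,0,0,0],[0,0,0,0],[0,0,0,0],[0,0,0,0]]]'; python3 plan.py 474 252.3 145 -50.5
python3 - <<'E'
from h import *
crop(snapshot("scene"),345,130,150,150,4,"scene4")
E
```

```text
time: 15.45
tool_pos: [476.0, 253.1, 146.9]
tcp_rot: [-179.1, 0.7, -50.6]
ft_force: [0.2, -0.3, -0.1]
finger_gap: 76.8
t 15.45 pos [476.  253.1 146.9] yaw -50.6 gap 76.8 F [ 0.2 -0.3 -0.1] d [-2.  -0.8 -1.9] dyaw 0.1 j [ 22.   1. 101.   1.  77.  72.]
total units fixed yaw [-0.03  0.1   0.09] turn -0.03
```

View pics/scene4.png

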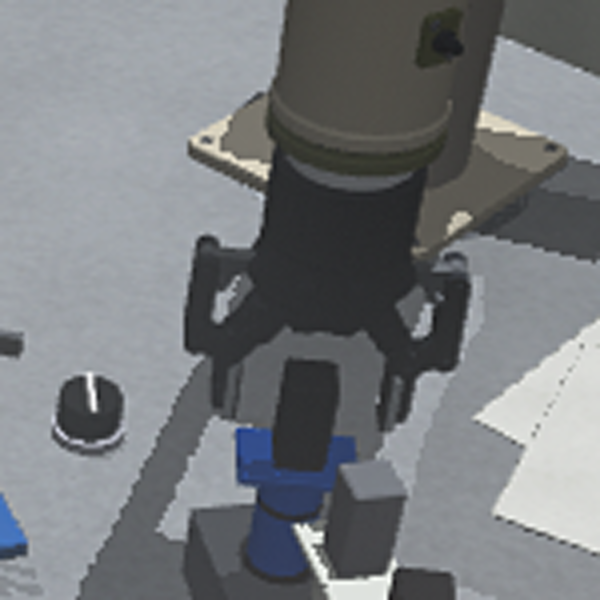

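```bash
python3 -m pendant '[[[0,0.08,0,0],[0,0,0,0],[0,0,0,0],[0,0,0,0],[0,0,0,0],[0,0,0,0],[0,0,0,0],[0,0,0,0],[0,0,0,0],[0,0,0,0]]]' -1 70; python3 plan.py 474 252.3 205 -50.5
```

```text
time: 16.33
tool_pos: [475.0, 252.1, 147.4]
tcp_rot: [-179.0, 0.7, -50.6]
ft_force: [0.4, -0.2, 0.4]
finger_gap: 27.4
t 16.33 pos [475.  252.1 147.4] yaw -50.6 gap 27.4 F [ 0.4 -0.2  0.4] d [-1.   0.2 57.6] dyaw 0.1 j [ 22.   0. 102.   1.  77.  72.]
total units fixed yaw [-0.04  0.03 -2.88] turn -0.03
```

```bash
python3 -m pendant '[[[0,0,-0.2,0],[0,0,-0.4,0],[0,0,-0.5,0],[0,0,-0.5,0],[0,0,-0.5,0],[0,0,-0.4,0],[0,0,-0.3,0],[0,0,-0.1,0],[0,0,0,0],[0,0,0,0]]]'; python3 plan.py 485 73 200 -114.7 14
```

```text
time: 17.17
tool_pos: [474.6, 250.8, 212.8]
tcp_rot: [-179.0, 0.7, -50.6]
ft_force: [-0.3, 0.5, -1.7]
finger_gap: 27.0
t 17.17 pos [474.6 250.8 212.8] yaw -50.6 gap 27.0 F [-0.3  0.5 -1.7] d [  10.4 -177.8  -12.8] dyaw -64.1 j [22. -3. 98.  1. 84. 72.]
total units fixed yaw [7.2  5.24 0.64] turn 13.98
[0.51, 0.37, 0.05, 1.0]
[0.54, 0.33, 0.05, 1.0]
[0.57, 0.29, 0.05, 1.0]
[0.59, 0.24, 0.05, 1.0]
[0.61, 0.19, 0.05, 1.0]
[0.62, 0.14, 0.05, 1.0]
[0.63, 0.09, 0.05, 1.0]
[0.63, 0.04, 0.05, 1.0]
[0.64, -0.01, 0.05, 1.0]
[0.63, -0.06, 0.05, 1.0]
[0.63, -0.11, 0.05, 1.0]
[0.62, -0.16, 0.05, 1.0]
[0.6, -0.21, 0.05, 1.0]
[0.58, -0.25, 0.05, 1.0]
```

```bash
python3 -m pendant '[[[0.4,0.3,0,0.3],[0.5,0.35,0,0.5],[0.6,0.3,0,0.8],[0.6,0.3,0,1],[0.6,0.2,0,1],[0.6,0.2,0,1],[0.6,0.1,0,1],[0.6,0.1,0,1],[0.6,0,0,1],[0.6,0,0,1]]]'; python3 plan.py 483 73.5 195 -114.7 6
```

```text
time: 18.0
tool_pos: [481.6, 115.4, 203.6]
tcp_rot: [179.7, 0.9, -93.0]
ft_force: [0.7, -0.1, -1.9]
finger_gap: 27.3
t 18.0 pos [481.6 115.4 203.6] yaw -93.0 gap 27.3 F [ 0.7 -0.1 -1.9] d [  1.4 -41.9  -8.6] dyaw -21.7 j [  7.  -8. 104.   1.  85. 100.]
total units fixed yaw [ 2.09 -0.18  0.43] turn 4.74
[0.35, -0.03, 0.07, 0.79]
[0.35, -0.05, 0.07, 0.79]
[0.34, -0.07, 0.07, 0.79]
[0.34, -0.09, 0.07, 0.79]
[0.33, -0.12, 0.07, 0.79]
[0.32, -0.14, 0.07, 0.79]
```

```bash
python3 -m pendant '[[[0.3,0,0.1,0.8],[0.25,-0.05,0.1,0.7],[0.25,-0.05,0.15,0.7],[0.25,-0.1,0.15,0.6],[0.15,-0.1,0.15,0.5],[0.1,0,0.1,0.3],[0,0,0.05,0],[0,0,0,0],[0,0,0,0],[0,0,0,0]]]'; python3 plan.py 483 73.5 182 -114.7
```

```text
time: 18.83
tool_pos: [477.7, 75.4, 181.0]
tcp_rot: [179.0, 0.4, -112.1]
ft_force: [0.1, -1.7, -1.5]
finger_gap: 27.2
t 18.83 pos [477.7  75.4 181. ] yaw -112.1 gap 27.2 F [ 0.1 -1.7 -1.5] d [ 5.3 -1.9  1. ] dyaw -2.6 j [  2.  -8. 106.   1.  83. 114.]
total units fixed yaw [-0.01 -0.28 -0.05] turn 0.57
```

Trim yaw and height, then look before inserting.

```bash
python3 -m pendant '[[[0,0,-0.05,0.3],[0,0,0,0.2],[0,0,0,0.05],[0,0,0,0],[0,0,0,0],[0,0,0,0],[0,0,0,0],[0,0,0,0],[0,0,0,0],[0,0,0,0]]]'; python3 plan.py 483 73.5 182 -114.7
cat > chk.py <<'E'
from h import *
from scipy.spatial.transform import Rotation as R
np.set_printoptions(precision=1,suppress=True)
s=sense();r=R.from_euler("xyz",s["tcp_rot"],degrees=True)
o=s["tool_pos"]+r.apply([0,0,139.4]);fl=s["tool_pos"]+r.apply([0,0,29.4])
d=np.array([.9085,-.418,0]);e=np.array([.418,.9085,0]);seat=np.array([577,30,150])
for n,q in(("foot",o),("flange",fl)): print(n,q,"rel seat x,y,z",(q-seat)@d,(q-seat)@e,q[2]-150)
E
python3 chk.py
python3 - <<'E'
from h import *
crop(snapshot("scene"),260,130,140,150,4,"scene5");crop(snapshot("top"),270,150,110,110,5,"top5")
E
```

```text
time: 19.67
tool_pos: [478.2, 76.5, 183.1]
tcp_rot: [179.0, 0.4, -114.7]
ft_force: [-0.9, 0.6, -1.3]
finger_gap: 27.8
t 19.67 pos [478.2  76.5 183.1] yaw -114.7 gap 27.8 F [-0.9  0.6 -1.3] d [ 4.8 -3.  -1.1] dyaw 0.0 j [  2.  -9. 106.   1.  83. 117.]
total units fixed yaw [ 0.04 -0.28  0.05] turn -0.0
foot [476.5  78.3  43.7] rel seat x,y,z -111.5023601374993 1.8771972103747168 -106.32298414059534
flange [477.8  76.9 153.7] rel seat x,y,z -109.67575241741116 1.1317976509492698 3.659324701844696
```

View pics/scene5.png

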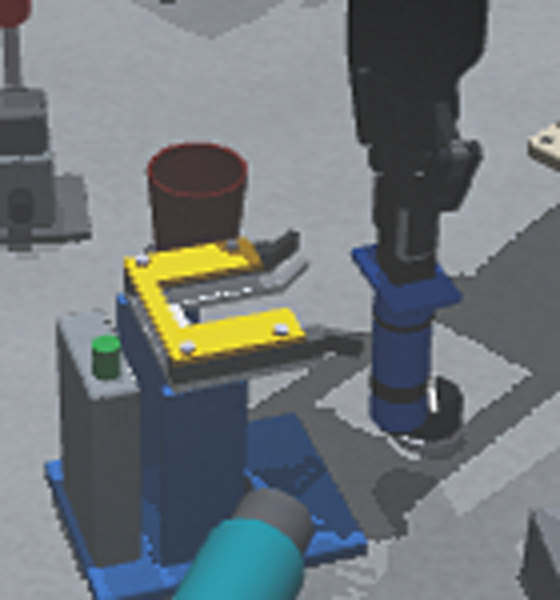

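View pics/top5.png

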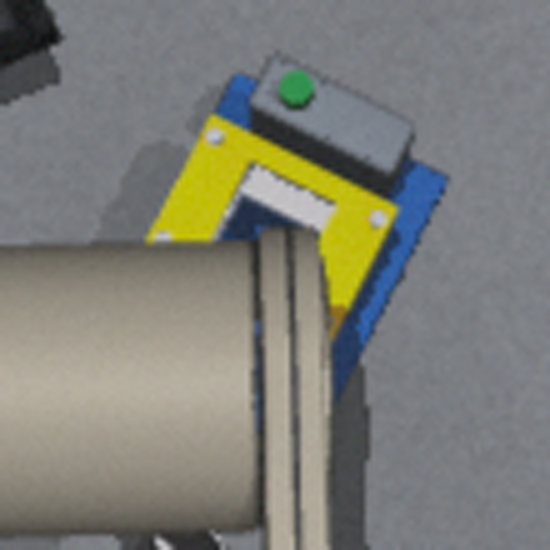

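```bash
python3 -m pendant '[[[0.05,-0.1,0.05,0],[0,-0.3,0,0],[0,-0.4,0,0],[0,-0.4,0,0],[0,-0.3,0,0],[0,-0.2,0,0],[0,-0.1,0,0],[0,0,0,0],[0,0,0,0],[0,0,0,0]]]'; python3 plan.py 577 30 182 -114.7;python3 chk.py
```

```text
time: 20.6
tool_pos: [514.7, 58.0, 180.7]
tcp_rot: [179.0, 0.4, -114.8]
ft_force: [0.5, -0.2, -2.1]
finger_gap: 27.4
t 20.6 pos [514.7  58.  180.7] yaw -114.8 gap 27.4 F [ 0.5 -0.2 -2.1] d [ 62.3 -28.    1.3] dyaw 0.1 j [  0.  -3. 101.   1.  82. 115.]
total units fixed yaw [-0.03 -3.41 -0.06] turn -0.02
foot [513.   59.8  41.4] rel seat x,y,z -70.64371523269516 0.34725999017446363 -108.64084500653914
flange [514.4  58.4 151.3] rel seat x,y,z -68.77328438456243 -0.36482574163764436 1.3409480678268153
```

```bash
python3 -m pendant '[[[0,0,-0.1,0],[0,-0.1,0,0],[0,-0.25,0,0],[0,-0.3,0,0],[0,-0.3,0,0],[0,-0.3,0,0],[0,-0.25,0,0],[0,-0.15,0,0],[0,-0.05,0,0],[0,0,0,0]]]'; python3 plan.py 577 30 182 -114.7;python3 chk.py
```

```text
time: 21.43
tool_pos: [549.0, 42.3, 182.4]
tcp_rot: [179.1, 0.4, -114.7]
ft_force: [-0.3, -0.2, -1.7]
finger_gap: 27.3
t 21.43 pos [549.   42.3 182.4] yaw -114.7 gap 27.3 F [-0.3 -0.2 -1.7] d [ 28.  -12.3  -0.4] dyaw 0.0 j [ -1.   2.  96.   1.  83. 113.]
total units fixed yaw [-0.03 -1.53  0.02] turn -0.01
foot [547.3  44.1  43. ] rel seat x,y,z -32.86047126746032 0.4436729887220974 -106.96291817612027
flange [548.7  42.7 153. ] rel seat x,y,z -31.04264055259774 -0.2859995541928165 3.0196415265036762
```

Going in freely, no contact force. Continue 30 mm.

```bash
python3 -m pendant '[[[0,-0.15,0,0],[0,-0.25,0,0],[0,-0.25,0,0],[0,-0.25,0,0],[0,-0.2,0,0],[0,-0.1,0,0],[0,-0.05,0,0],[0,-0.05,0,0],[0,0,0,0],[0,0,0,0]]]'; python3 plan.py 577 30 182 -114.7;python3 chk.py
```

```text
time: 22.27
tool_pos: [575.0, 30.3, 181.5]
tcp_rot: [179.0, 0.4, -114.7]
ft_force: [-0.3, -0.1, -2.5]
finger_gap: 27.4
t 22.27 pos [575.   30.3 181.5] yaw -114.7 gap 27.4 F [-0.3 -0.1 -2.5] d [ 2.  -0.3  0.5] dyaw 0.0 j [ -3.   6.  92.   1.  83. 112.]
total units fixed yaw [-0.03 -0.1  -0.02] turn -0.01
foot [573.2  32.2  42.2] rel seat x,y,z -4.387652139645357 0.363761899496133 -107.83575833100599
flange [574.6  30.7 152.1] rel seat x,y,z -2.4819868395856326 -0.34088634560452075 2.1454778318286003
```

```bash
python3 -m pendant '[[[0,-0.05,0,0],[0,-0.06,0,0],[0,-0.06,0,0],[0,-0.06,0,0],[0,-0.06,0,0],[0,-0.06,0,0],[0,0,0,0],[0,0,0,0],[0,0,0,0],[0,0,0,0]]]'; python3 plan.py 577 30 182 -114.7;python3 chk.py
```

```text
time: 23.1
tool_pos: [581.7, 27.4, 181.5]
tcp_rot: [179.0, 0.4, -114.7]
ft_force: [0.8, 0.5, -2.1]
finger_gap: 27.4
t 23.1 pos [581.7  27.4 181.5] yaw -114.7 gap 27.4 F [ 0.8  0.5 -2.1] d [-4.7  2.6  0.5] dyaw 0.0 j [ -3.   7.  91.   1.  83. 112.]
total units fixed yaw [-0.02  0.27 -0.02] turn -0.0
foot [579.9  29.2  42.2] rel seat x,y,z 2.947040222128805 0.4865801791533648 -107.83621465080483
flange [581.3  27.8 152.1] rel seat x,y,z 4.857911394008625 -0.22283088313461388 2.144900578855726
```

```bash
python3 -m pendant '[[[0,-0.05,0,0],[0,-0.05,0,0],[0,-0.05,0,0],[0,-0.05,0,0],[0,0,0,0],[0,0,0,0],[0,0,0,0],[0,0,0,0],[0,0,0,0],[0,0,0,0]]]'; python3 plan.py 577 30 182 -114.7;python3 chk.py
python3 - <<'E'
from h import *
crop(snapshot("scene"),260,130,140,150,4,"scene6")
E
```

```text
time: 23.93
tool_pos: [582.8, 27.0, 181.4]
tcp_rot: [178.6, 0.3, -114.7]
ft_force: [-2.1, 0.4, -1.6]
finger_gap: 27.5
t 23.93 pos [582.8  27.  181.4] yaw -114.7 gap 27.5 F [-2.1  0.4 -1.6] d [-5.8  3.   0.6] dyaw -0.0 j [ -3.   8.  90.   1.  83. 112.]
total units fixed yaw [-0.02  0.33 -0.03] turn 0.01
foot [580.1  29.1  42. ] rel seat x,y,z 3.2113718062714307 0.47270511691262984 -107.96861713114862
flange [582.3  27.4 152. ] rel seat x,y,z 5.863347361637847 -0.1472588993819213 1.9976658110401502
```

View pics/scene6.png

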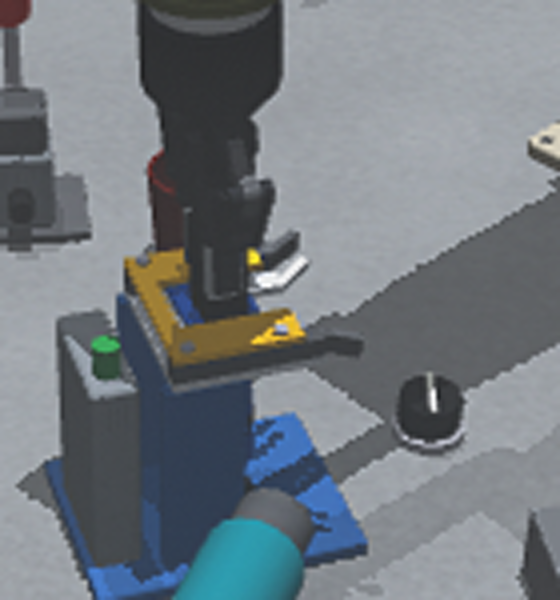

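```bash
python3 -m pendant '[[[0,0,0.05,0],[0,0,0.05,0],[0,0,0,0],[0,0,0,0],[0,0,0,0],[0,0,0,0],[0,0,0,0],[0,0,0,0],[0,0,0,0],[0,0,0,0]]]'; python3 plan.py 577 30 182 -114.7;python3 chk.py
```

```text
time: 24.82
tool_pos: [582.9, 27.1, 180.1]
tcp_rot: [178.6, 0.3, -114.7]
ft_force: [-3.0, 1.0, 0.1]
finger_gap: 27.4
t 24.82 pos [582.9  27.1 180.1] yaw -114.7 gap 27.4 F [-3.   1.   0.1] d [-5.9  2.9  1.9] dyaw -0.0 j [ -3.   8.  91.   1.  83. 112.]
total units fixed yaw [-0.01  0.33 -0.1 ] turn 0.01
foot [580.2  29.2  40.7] rel seat x,y,z 3.2441104022614558 0.5927646311455962 -109.28843661191277
flange [582.3  27.5 150.7] rel seat x,y,z 5.847752254453579 -0.0492216687436471 0.67887487096732
```

```bash
python3 -m pendant '[[[0,0,0,0],[0,0,0,0],[0,0,0,0],[0,0,0,0],[0,0,-0.1,0],[0,0,-0.4,0],[0,0,-0.8,0],[0,0,-1,0],[0,0,-1,0],[0,0,-0.8,0]]]' 0.6; python3 plan.py 577 30 280 -114.7
python3 - <<'E'
from h import *
crop(snapshot("scene"),260,130,140,150,4,"scene7");crop(snapshot("top"),270,150,110,110,5,"top7")
E
```

```text
time: 25.65
tool_pos: [583.3, 25.3, 263.0]
tcp_rot: [178.4, 0.2, -114.7]
ft_force: [-0.3, 0.8, -0.3]
finger_gap: 68.2
t 25.65 pos [583.3  25.3 263. ] yaw -114.7 gap 68.2 F [-0.3  0.8 -0.3] d [-6.3  4.7 17. ] dyaw -0.0 j [ -3.   6.  84.   1.  92. 112.]
total units fixed yaw [-0.08  0.38 -0.85] turn 0.0
```

View pics/scene7.png

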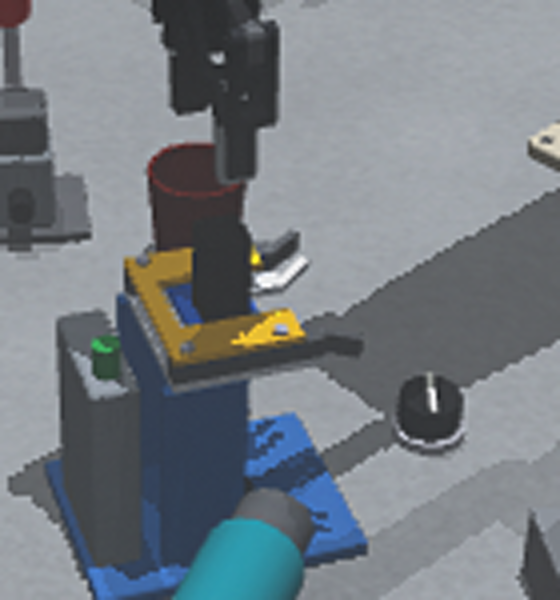

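View pics/top7.png

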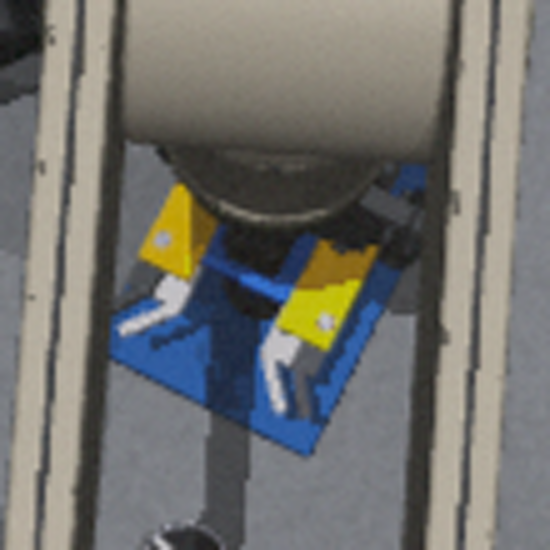

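```bash
python3 plan.py 390 -281 270 -128 20 | awk 'NR<4||NR%3==0'
```

```text
t 25.75 pos [585.   25.2 265.7] yaw -114.7 gap 68.2 F [ 0.3 -0.6  0.9] d [-195.  -306.2    4.3] dyaw -13.3 j [ -3.   6.  84.   1.  92. 112.]
total units fixed yaw [17.99  2.46 -0.22] turn 2.9
[0.9, 0.12, -0.01, 0.15]
[0.9, 0.09, -0.01, 0.15]
[0.91, 0.06, -0.01, 0.15]
[0.91, 0.03, -0.01, 0.15]
[0.91, -0.0, -0.01, 0.15]
[0.91, -0.03, -0.01, 0.15]
[0.91, -0.07, -0.01, 0.15]
```

```bash
python3 -m pendant '[[[0.5,0.1,-0.1,0.1],[0.8,0.1,0,0.2],[0.9,0.1,0,0.2],[0.9,0.1,0,0.2],[0.9,0.1,0,0.2],[0.9,0.05,0,0.2],[0.9,0.05,0,0.2],[0.9,0,0,0.2],[0.9,0,0,0.2],[0.9,0,0,0.2]]]' -1; python3 plan.py 390 -281 260 -128
```

```text
time: 26.58
tool_pos: [478.4, -128.5, 258.8]
tcp_rot: [178.1, -0.2, -124.1]
ft_force: [-0.6, -0.1, -0.1]
finger_gap: 0.0
t 26.58 pos [ 478.4 -128.5  258.8] yaw -124.1 gap 0.0 F [-0.6 -0.1 -0.1] d [ -88.4 -152.5    1.2] dyaw -3.9 j [-21.  -8.  97.   0.  92. 103.]
total units fixed yaw [ 8.79 -0.62 -0.06] turn 0.84
```

```bash
python3 -m pendant '[[[0.95,-0.05,0,0.1],[0.95,-0.05,0,0.1],[0.95,-0.1,0,0.1],[0.95,-0.1,0,0.1],[0.95,-0.1,0,0.1],[0.9,-0.1,0,0.1],[0.8,-0.1,0,0.1],[0.5,0,0,0],[0.2,0,0,0],[0,0,0,0]]]'; python3 plan.py 390 -281 150 -128
python3 - <<'E'
from h import *
crop(snapshot("scene"),200,30,140,150,4,"scene8");crop(snapshot("top"),270,150,110,110,5,"top8")
crop(snapshot("top"),385,195,120,110,5,"top8s")
E
```

```text
time: 27.42
tool_pos: [381.3, -262.8, 247.3]
tcp_rot: [177.1, -0.7, -128.7]
ft_force: [0.3, 0.6, 0.0]
finger_gap: 0.1
t 27.42 pos [ 381.3 -262.8  247.3] yaw -128.7 gap 0.1 F [0.3 0.6 0. ] d [  8.7 -18.2 -97.3] dyaw 0.7 j [-40. -11. 102.  -1.  92.  88.]
total units fixed yaw [ 0.44 -0.91  4.87] turn -0.16
```

View pics/scene8.png

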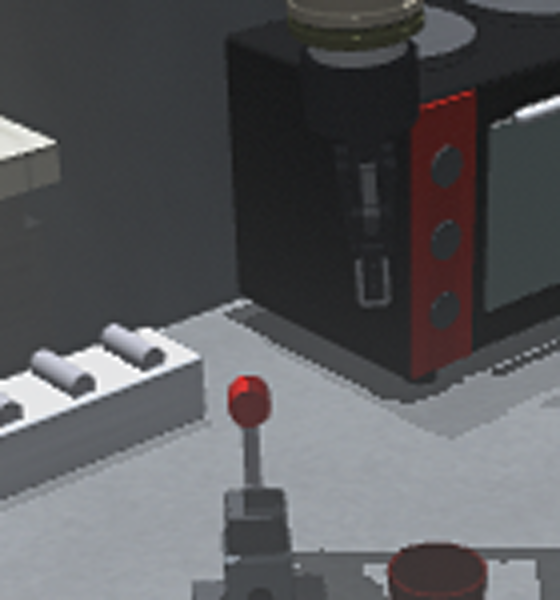

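View pics/top8.png

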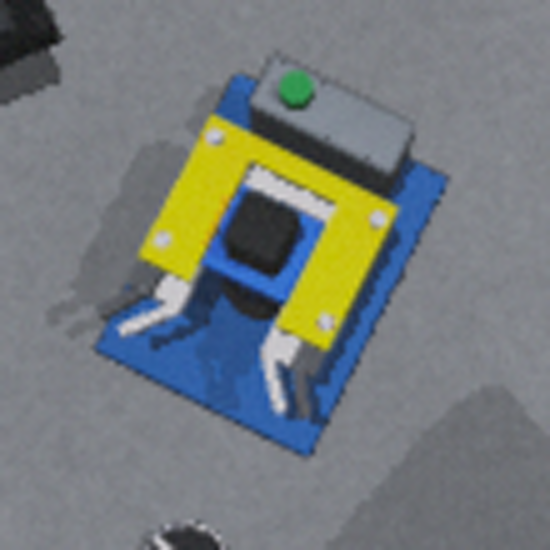

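View pics/top8s.png

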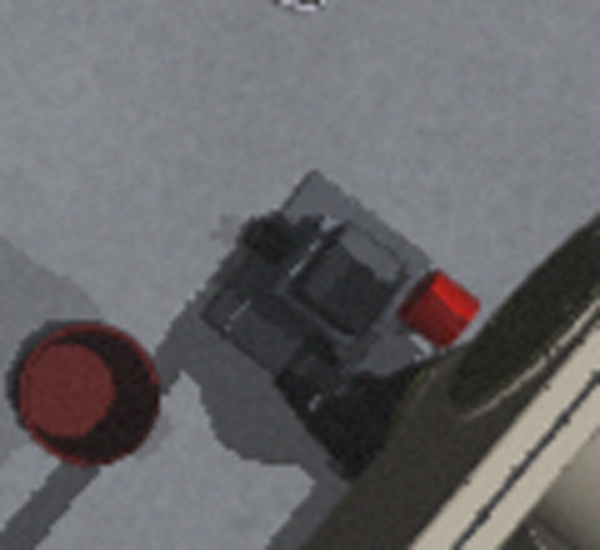

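Run:
```python
from h import *
np.set_printoptions(precision=1,suppress=True)
def P(a,b,z): return ray("top",270+(a+.5)/5-.5,150+(b+.5)/5-.5,z)
d=np.array([.9085,-.418,0]);e=np.array([.418,.9085,0])
for nm,a,b,z in(("keeper rear L",212,114,168),("keeper rear R",398,208,168),("keeper front L",140,258,168),("keeper front R",328,350,168),("flange front L",205,268,157),("flange front R",284,301,157),("flange back L",243,186,157),("flange back R",325,223,157)):
    p=P(a,b,z);print(nm,p,"x",p@d,"y",p@e)
t=P(263,232,215);print("stem top",t,t@d,t@e)
```

```text
keeper rear L [637.9  55.3 168. ] x 556.4142180498443 y 316.88221866691964
keeper rear R [594.4 -34.  168. ] x 554.1871546627928 y 217.57388052745017
keeper front L [568.1  87.9 168. ] x 479.4041799321379 y 317.30302279949757
keeper front R [526.2  -1.9 168. ] x 478.79912180007886 y 218.21761698685407
flange front L [565.2  57.3 157. ] x 489.5154677125537 y 288.31641273322117
flange front R [550.1  19.3 157. ] x 491.68444838746376 y 247.43098019935348
flange back L [605.1  40.  157. ] x 533.0456593159836 y 289.25563464722006
flange back R [588.    0.3 157. ] x 534.0378696139538 y 246.08099898147722
stem top [575.6  29.6 215. ] 510.59419982346657 267.46118436550165
```

```bash
python3 -m pendant '[[[0.15,0,0.3,0],[0.15,0,0.5,0],[0.1,0,0.6,0],[0,0,0.6,0],[0,0,0.6,0],[0,0,0.6,0],[0,0,0.5,0],[0,0,0.4,0],[0,0,0.2,0],[0,0,0.1,0]]]'
cat > sw.py <<'E'
from h import *
s=sense();p=s["tool_pos"]-[445.5,-324.5,170];a=np.radians(-38)
print("along",p[0]*np.cos(a)+p[1]*np.sin(a),"lat",-p[0]*np.sin(a)+p[1]*np.cos(a),"z",s["tool_pos"][2],"F",s["ft_force"].round(1),s["tcp_rot"].round(1))
E
python3 sw.py
```

```text
time: 28.4
tool_pos: [372.8, -262.3, 147.4]
tcp_rot: [176.9, -0.6, -128.3]
ft_force: [-0.5, 0.2, -0.3]
finger_gap: 0.2
along -95.62705697393153 lat 4.235286353765829 z 147.4212893682703 F [-0.5  0.2 -0.3] [ 176.9   -0.6 -128.3]
```

```bash
python3 -m pendant '[[[0.1,-0.2,0,0],[0.05,-0.4,-0.05,0],[0.05,-0.5,-0.05,0],[0,-0.5,0,0],[0,-0.4,0,0],[0,-0.2,0,0],[0,-0.1,0,0],[0,0,0,0],[0,0,0,0],[0,0,0,0]]]'; python3 sw.py
python3 - <<'E'
from h import *
crop(snapshot("scene"),200,60,140,150,4,"scene9")
E
```

```text
time: 29.23
tool_pos: [411.7, -299.3, 150.0]
tcp_rot: [177.2, -0.6, -128.3]
ft_force: [0.8, -0.0, -0.5]
finger_gap: 0.1
along -42.17090990695828 lat -0.9928957501464026 z 150.04479159624861 F [ 0.8 -0.  -0.5] [ 177.2   -0.6 -128.3]
```

View pics/scene9.png

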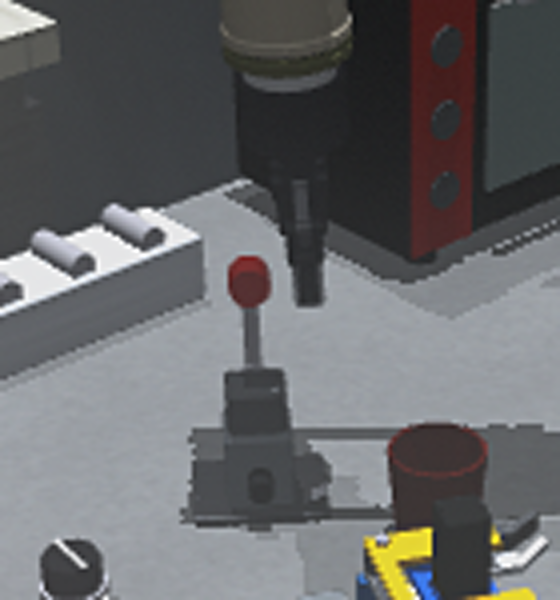

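```bash
python3 -m pendant '[[[0,-0.2,0,0],[0,-0.3,0,0],[0,-0.4,0,0],[0,-0.4,0,0],[0,-0.4,0,0],[0,-0.4,0,0],[0,-0.4,0,0],[0,-0.25,0,0],[0,-0.15,0,0],[0,0,0,0]]]'; python3 sw.py
python3 - <<'E'
from h import *
crop(snapshot("scene"),200,60,140,150,4,"scene10")
E
```

```text
time: 30.12
tool_pos: [459.6, -336.5, 143.9]
tcp_rot: [176.7, -0.6, -128.3]
ft_force: [-0.9, 3.2, 1.9]
finger_gap: -0.3
along 18.46491519376395 lat -0.7949925016925636 z 143.8575744563094 F [-0.9  3.2  1.9] [ 176.7   -0.6 -128.3]
```

View pics/scene10.png

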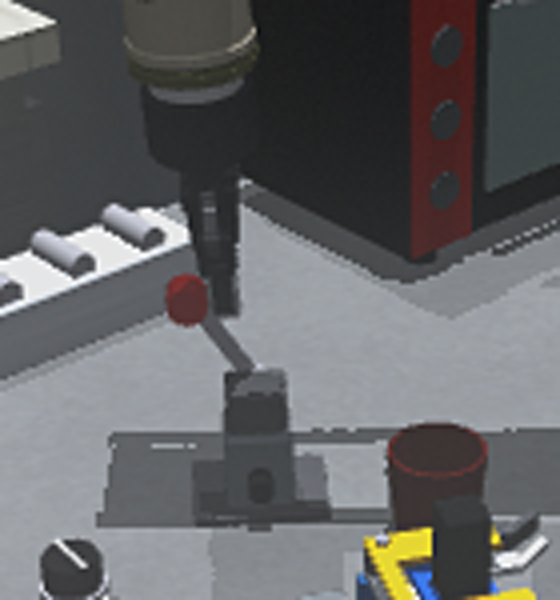

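Run:
```python
from h import *
a=np.radians(-38);d=np.array([np.cos(a),np.sin(a),0]);e=np.array([-np.sin(a),np.cos(a),0]);q=np.array([445.5,-324.5,170])
for u,v in((249,281),(187,299)):
    u,v=200+(u+.5)/4-.5,60+(v+.5)/4-.5
    A=ray("scene",u,v,0);B=ray("scene",u,v,200);t=((q-A)@e)/((B-A)@e);p=A+t*(B-A);print(p.round(1),(p-q)@d)
```

```text
[ 446.  -324.9  168.1] 0.6868298484405623
[ 481.2 -352.4  155.5] 45.32526270254748
```

```bash
python3 -m pendant '[[[0,0.2,0,0],[0,0.4,0,0],[0,0.5,0,0],[0,0.6,0,0],[0,0.6,0,0],[0,0.6,0,0],[0,0.6,0,0],[0,0.5,-0.2,0],[0,0.3,-0.4,0],[0,0.1,-0.6,0]]]'; python3 sw.py
python3 -m pendant '[[[0,0,-0.8,0],[0,0,-0.8,0],[0,0,-0.6,0],[0,0,-0.3,0],[0,0,0,0],[0,0,0,0],[0,0,0,0],[0,0,0,0],[0,0,0,0],[0,0,0,0]]]'
python3 - <<'E'
from h import *
s=sense();print(s["time"],s["qd"].round(1))
for n in("scene","top"): cv2.imwrite(f"pics/{n}11.png",snapshot(n)[:,:,::-1])
E
```

```text
time: 31.0
tool_pos: [386.5, -279.3, 175.2]
tcp_rot: [177.4, -0.7, -128.3]
ft_force: [-0.2, -0.6, 1.0]
finger_gap: 0.1
along -74.31756093223865 lat -0.6754081248396915 z 175.22112115774706 F [-0.2 -0.6  1. ] [ 177.4   -0.7 -128.3]
time: 31.83
tool_pos: [389.0, -280.8, 232.4]
tcp_rot: [178.0, -0.7, -128.3]
ft_force: [0.3, -0.4, -0.3]
finger_gap: 0.1
31.8333 [-0.   0.5  0.5 -0.  -0.2 -0.1]
```

View pics/scene11.png

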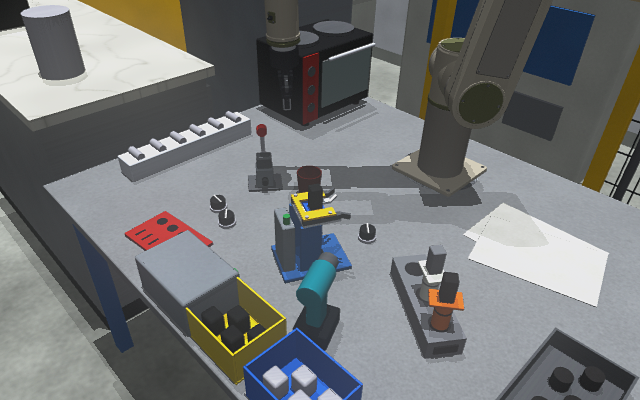

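View pics/top11.png

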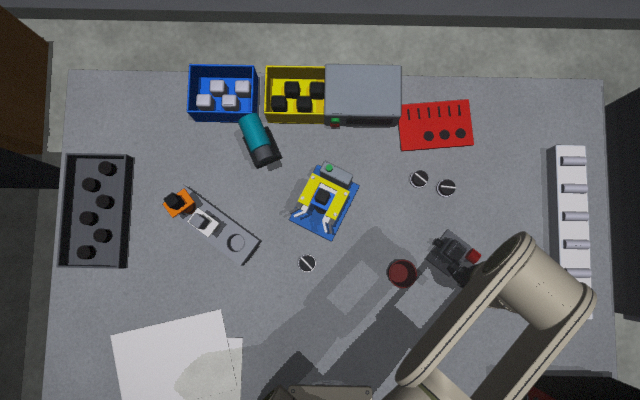

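```bash
python3 -c "
from bench import *
print(hand_in())"
```

```text
the job is handed in; nothing more can be done
None
```

The cartridge is changed, the switch was tripped afterwards, and the job was handed in at about 32 s of the 64 s allowed.

- **Empty cartridge:** I slid it out of the holder and stood it in the middle pocket. The last pictures show it upright there.
- **Fresh cartridge:** I slid it in until it touched the slot's end, let it rest on the slotted plate and released it. In the top view the flange sits about 1.4 mm past home along the slot (the stop is at 1.5 mm) and 0.3 mm off centre. The flange shows inside the keeper plate's slot.
- **Switch:** Only after loading, I pushed the roller about 45 mm, which I measure as roughly 0.55 rad (32°). The force was about 4 N. The last pictures show the lever upright again with the gripper clear of it.
- **Bystanders:** The orange cartridge, driver, cup and knobs look unmoved between the first and last pictures. I compared these by eye, not by measurement.

**Where checks disagreed:**
- The two cameras differed by up to 5 mm on positions, so I used averages.
- By the arm's own reading, the final seating came out about 6 mm past my estimate of home. I put that down to the grip offset and errors in my position estimates. The contact and the picture measurement both say it is home.
- The tool drifted up to about 3° in tilt over the run, with no visible effect.

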